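# Clamp the gauge-block tray

## Robot

A 6-joint arm with a two-finger parallel gripper is mounted at the origin on a cart in front of the work surface, level with it; the furniture and walls round the work are solid. World frame = base frame: x ahead of the robot, y to its left, z up, the work surface at z = 0. Lengths are in m, angles in rad, forces in N, time in s.
With the tool pointing down it reaches from about 0.375 to 0.9 m from the base axis. Payload 3.1 kg.
Tool frame: the origin (TCP) lies midway between the tips of the shut fingers; the grasp point (between the pads) lies 19 mm behind it (manip.pinch_z is the distance from the TCP to the grasp point, in m); z points along the fingers, y is the line along which they close (so a half turn about z gives the same grasp; the last joint's range is limited). The gripper opens to 85 mm and grips with 20 to 120 N. Pads are 22 mm wide; open, the fingers measure 114 mm over their backs; the gripper's body (76 mm by 85 mm) begins 54 mm behind the grasp point. The pads swing forward as they close: fully open they stand 13 mm farther back than shut.
Start: joints at [0.982, 0.527, 1.433, -0, 1.181, -0.178], TCP at [0.25, 0.573, 0.231] pointing down, gripper open.
Joint ranges: [-3.08, 3.08], [-0.75, 2.2], [0.22, 2.44], [-1.43, 4.57], [0, 2.65], [-2.85, 2.85]. Speed limits (rad/s): [2.79, 2.79, 3.14, 3.14, 3.14, 3.14].

## Interface

Orientations are given as a unit quaternion [x, y, z, w].
In Python, from station import manip, viewer, ticket gives the robot as it stands.
- The arm moves only by the shell command python3 -m creep 'ROWS' [FORCE]. ROWS is JSON, a list of rows, each an object with "slide": the shift along the tool's x, y, z in cm, a list of three; "angular": the turn, a rotation vector about the tool's x, y, z in rad, a list of three; "claw": the opening, from -1 (shut) to 1 (fully open). A call has 1 to 10 rows; each row shifts and turns the commanded pose from where the row before left it, along the tool's axes as they then stand; what a row does not reach is not made up. A row lasts 1/12 s, in which the tool goes at most 41.7 mm and 7.16 degrees, less where a joint would pass 70% of its speed; a pose out of reach is approached as far as the arm can. A call with a gripper value outside its range is refused whole. The fingers move at their own pace and stop on an object; FORCE is the grip in N (left out, the last holds). Time passes only in rows, so rows that do not move let the fingers close. It gives the time, the measured TCP pose, the force, the opening and the grip force at its end, in the units of the state.
- manip.sense(): the state, without advancing time (a new reading comes with each control period).
- viewer.snapshot(name): name is "side" or "top"; returns the picture (480x640x3 uint8, blue, green, red); there is no depth.
- viewer.calibration(name): a dict with "fov_y" (degrees; the focal length in pixels is half the picture's height over the tangent of half this angle, whatever the lens; pixels are square), "cx", "cy" (the principal point, pixels), "k1" (the pictures are not rectified: a ray, as slopes to the right and down, at radius r is drawn at 1 + k1 r^2 times it, then the intrinsics apply), "T" (4x4, takes a point from camera to world coordinates). Camera axes: x right, y up, looking along -z (the intrinsics and any distortion apply to the point x, -y, -z); pixel columns grow to the right and rows downward; lengths in m; the calibration is good to about 2 mm. A picture is of the moment at which its call begins. calibration takes no time and is no camera call.
- ticket.sign_off(): hands the job in; it is judged then, once.
The state is a dict: "t": time; "q": joint angles; "qd": joint speeds; "tau": joint torques, N m; "tcp_pos": TCP position; "tool_rot": TCP orientation; "force": force on the tool from outside, world axes, zero at the start; "ft_torque": the same for the moment, N m; "finger_gap": opening from 0.0 (shut) to 1.0 (fully open); "gripper_force": force on a finger pad.
Only numpy, scipy, OpenCV 4.12 (cv2) and the standard library are available. Lean on these libraries where they do the work, as an engineer would, in place of code of your own. Each camera call takes 0.05 s, during which the arm holds its last target. There are 200 camera calls.

## Task

Pick up the aluminium tray by its black bridge handle and carry it level, so that both gauge blocks in it stay standing, into the open blue clamping fixture: flat on its base, between the two low end lips, with the handle running parallel to the jaws. Let go of it, then turn the red-handled crank up over the top and away from the robot until the moving jaw has pushed the tray snugly against the fixed jaw. Leave the other things on the bench where they are.

Things in the scene. Friction and masses are not known exactly. Their poses are not given: they have to be found in the camera images.
- tray: Open aluminium tray, 150 (x) x 110 (y) x 22 mm high, walls and floor 4 mm, about 0.3 kg, with a black bridge handle along its x: a straight bar 14 mm wide (y), 20 mm high, centre 95 mm above the underside, free for 130 mm between two end uprights. Origin: centre of the underside; z up. Looks the same turned half round. Starts on the bench.
- tray_handle (a point): Centre of the tray's handle bar, 95 mm above the centre of the tray's underside; axes as the tray's.
- tall_block: Steel gauge block 10 (x) x 35 (y) x 40 mm high, 0.2 kg, standing loose on the tray's floor on one side of the handle. Origin: centre of its underside; z up. It topples easily.
- low_block: Steel gauge block 10 (x) x 35 (y) x 20 mm high, 0.1 kg, standing loose on the tray's floor on the other side of the handle. Origin: centre of its underside; z up.
- fixture: Blue clamping fixture, fixed to the bench. Origin: on the bench under the pocket's middle; z up. Base 194 (x) x 226 mm (y -134 to +92); its top, z = 14 mm, is the pocket's floor. Low end lips, inner faces at x = +-87 mm, 8 mm above the floor. The jaws run parallel to x, and so does the handle of a tray in it (either way round). Clamped, the tray's centre is at y = +14 mm, x about 0.
- fixed_jaw (a point): Middle of the fixed steel jaw's face, at fixture y = +69 mm; the face is 130 mm long (x) and reaches 26 mm above the pocket's floor; axes as the fixture's.
- moving_jaw (a point): Middle of the moving steel jaw's face (120 mm long, reaching 27 mm above the floor), at fixture y = -69 mm with the crank at 0; it moves 10 mm towards +y per rad of crank. Behind it a 36 mm wide block up to 79 mm above the bench, and the screw's bearing block (y -112 to -130 mm) up to 86 mm.
- crank (a joint): Crank angle about the fixture's y axis, rad: 0 = arm level, pointing to fixture -x (towards the robot), pi/2 = knob on top, pi = level, pointing to +x. Starts between 0 and 0.5, stays where it is left, limit 3.3; the jaw is tight on the tray at 2.8. Radius 40 mm, stiff (about 3 N at the knob).
- crank_axis (a point): Fixed point on the crank's axis, 65 mm above the bench, at the y of the middle of the knob (fixture x 0, y -166 mm); axes as the fixture's.
- crank_knob (a point): Middle of the red freely spinning crank knob, a bar 18 mm in diameter and 42 mm long along the fixture's y, 40 mm from crank_axis. It can be pinched from above with the fingers closing along the fixture's x, and carried round over the top without turning the hand.
- flux_bottle: Bystander: white dropper bottle, 34 mm in diameter, 105 mm high; origin at the centre of its foot.
- cot_jar: Bystander: white jar with a blue lid, 60 mm in diameter, 70 mm high; origin at the centre of its foot.
There are look-alikes about, which are no part of the job. Of the things that look like the tall_block, take the one that is farthest to the robot's left at the start.

How it is judged:
On the way, in this order (a step that is already met when the one before it is completed fails the run):
1. the tray is lifted clear of the bench (its underside over 30 mm up), level, both gauge blocks standing in it (height (world z) of tray above 0.03 m and angle between each of tray, tall_block, low_block's own z axis and vertical below 0.2 rad and distance between each of tall_block, low_block and tray below 0.08 m), for 0.2 s.
2. the tray stands flat in the fixture's pocket, let go, both gauge blocks standing, the jaw not yet closed (crank below 2.4) (x of tray in the frame of fixture between -0.014 and 0.014 m and z of tray in the frame of fixture between 0.011 and 0.018 m and angle between tray's own z axis and vertical below 0.05 rad and linear speed of tray below 0.02 m/s and angle between each of tall_block, low_block's own z axis and vertical below 0.2 rad and distance between each of tall_block, low_block and tray below 0.08 m and contact force between the fingers and tray below 0.1 N and value of joint crank below 2.4 rad), for 0.2 s.
At the end, for the whole second after the job is handed in: Tray at rest, flat (0.05 rad) on the fixture base, centre within 14 mm in fixture x and at fixture y 10 to 18 mm, square to the jaws (0.04 rad); crank beyond 2.64 rad (under 2 mm of play); both gauge blocks in the tray within 0.2 rad of upright (x of tray in the frame of fixture between -0.014 and 0.014 m and z of tray in the frame of fixture between 0.011 and 0.018 m and angle between tray's own z axis and vertical below 0.05 rad and linear speed of tray below 0.02 m/s and angle between each of tall_block, low_block's own z axis and vertical below 0.2 rad and distance between each of tall_block, low_block and tray below 0.08 m and y of tray in the frame of fixture between 0.01 and 0.018 m and angle between the x axis of tray and the x axis of fixture, either way round below 0.04 rad and value of joint crank above 2.64 rad); the robot touches nothing.
It fails at once if the tray is tipped by more than 0.25 rad (angle between tray's own z axis and vertical above 0.25 rad).
It fails at once if a gauge block topples (tilts more than 0.5 rad) (angle between any of tall_block, low_block's own z axis and vertical above 0.5 rad).
It fails at once if the bottle or the jar is moved by more than 30 mm (distance of any of flux_bottle, cot_jar from where it was at the start of the episode above 0.03 m).
It also fails if it takes over 64 s, if anything falls off the work surface, if the arm or the gripper's body presses on something with over 40 N, if the wrist force passes 120 N, or if a joint passes its speed limit or range.

## Working session

There is one attempt and no reset: what is moved stays moved. The work goes in short steps, Python scripts to look and compute and a shell command to move; the robot and the scene stay as the last step left them, time stands still between calls to the robot, and variables do not carry over. Pictures are saved under pics/ and viewed, at most 11 in all, crops included, and the job is handed in when it is done.

```bash
mkdir -p pics
cat > h.py <<'E'
import numpy as np, cv2
from scipy.spatial.transform import Rotation as R
from station import manip, viewer, ticket
def K(c,h=480):
    f=h/2/np.tan(np.radians(c["fov_y"])/2); return f
def ray(c,u,v):
    f=K(c); xd=np.array([(u-c["cx"])/f,(v-c["cy"])/f]); x=xd.copy()
    for _ in range(30): x=xd/(1+c["k1"]*(x@x))
    T=np.array(c["T"]); d=T[:3,:3]@np.array([x[0],-x[1],-1]); return T[:3,3],d
def plane(c,u,v,z):
    o,d=ray(c,u,v); return o+d*(z-o[2])/d[2]
def two(r1,r2):
    (o1,d1),(o2,d2)=r1,r2; d1=d1/np.linalg.norm(d1); d2=d2/np.linalg.norm(d2)
    s=np.linalg.lstsq(np.c_[d1,-d2],o2-o1,rcond=None)[0]
    a=o1+s[0]*d1;b=o2+s[1]*d2; return (a+b)/2,np.linalg.norm(a-b)
def proj(c,p):
    T=np.array(c["T"]); q=T[:3,:3].T@(np.array(p)-T[:3,3]); x=np.array([q[0],-q[1]])/-q[2]
    x=x*(1+c["k1"]*(x@x)); return x*K(c)+[c["cx"],c["cy"]]
E
python3 - <<'E'
from h import *
for n in("side","top"):
    cv2.imwrite(f"pics/{n}0.png",viewer.snapshot(n)); c=viewer.calibration(n); print(n,c["fov_y"],c["cx"],c["cy"],c["k1"],np.round(c["T"],3).tolist())
s=manip.sense(); print(s, manip.pinch_z)
E
ls
```

```text
side 42.73290346701854 327.5593653524113 244.74387040041668 0.005873009679924589 [[-0.94, 0.159, -0.302, 0.22], [-0.341, -0.462, 0.819, 1.063], [-0.009, 0.873, 0.488, 0.679], [0.0, 0.0, 0.0, 1.0]]
top 51.17168088221676 324.85798267087915 243.81689663991784 -0.08313529103179618 [[-0.001, 0.985, -0.175, 0.425], [-1.0, -0.006, -0.027, 0.039], [-0.028, 0.175, 0.984, 1.162], [0.0, 0.0, 0.0, 1.0]]
{'t': 0.1, 'q': array([ 9.81514029e-01,  5.28373929e-01,  1.43374092e+00, -9.47296746e-06,
        1.18141160e+00, -1.78502648e-01]), 'qd': array([-0.00105019, -0.00226127, -0.00119422, -0.00036553, -0.00054463,
        0.00174088]), 'tau': array([-4.81261050e-04, -4.43305850e+01, -1.78585768e+01, -2.58927084e-04,
        3.87890512e-03,  6.33538235e-06]), 'tcp_pos': array([0.24919967, 0.57248527, 0.23044161]), 'tool_rot': array([ 2.03946947e-01,  9.78981464e-01, -8.98162227e-04, -3.58073528e-04]), 'force': array([-0.2632553 ,  0.21226345,  0.20731746]), 'ft_torque': array([-0.05372125, -0.00022149,  0.03559946]), 'gripper_force': 0.0, 'finger_gap': 0.9992997478877346} 0.0187
h.py
pics
```

View pics/side0.png

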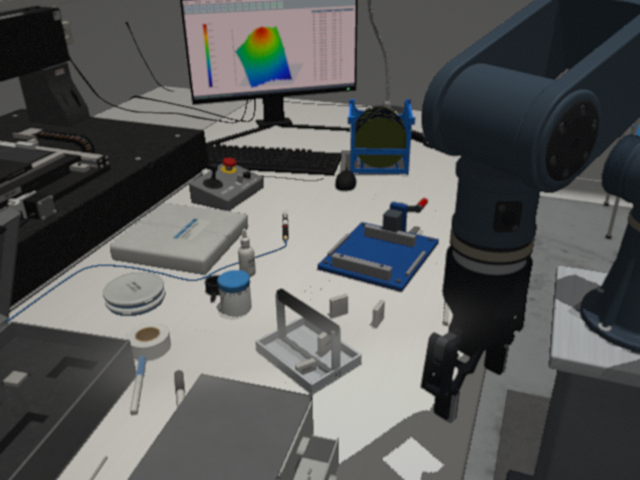

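View pics/top0.png

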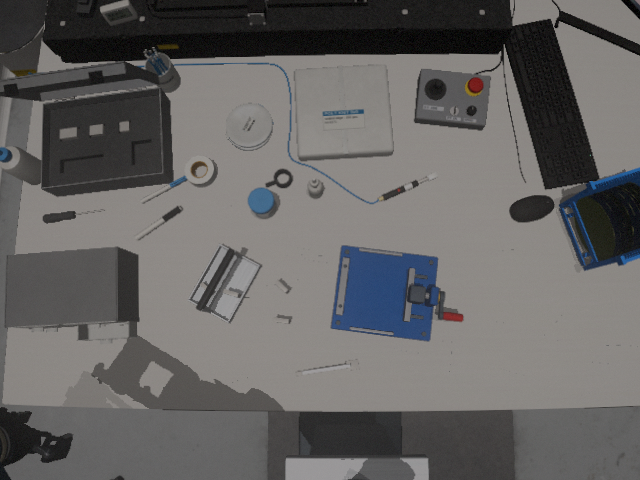

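The top view shows the tray at about (227,283), its handle running from (227,250) to (203,305), and the blue fixture at about (385,292) with its red knob at (453,317). There are four candidate gauge blocks: two in the tray, at about (236,262) and (235,292), and two loose on the bench, at (283,286) and (284,320). The ones in the tray are farthest left, so they fit the description. I'll confirm this in an enlarged crop.

Run:
```python
from h import *
t=cv2.imread("pics/top0.png"); s=cv2.imread("pics/side0.png")
a=cv2.resize(t[238:328,180:300],None,fx=3.3,fy=3.3,interpolation=cv2.INTER_CUBIC)
b=cv2.resize(s[280:400,245:395],None,fx=2.64,fy=2.64,interpolation=cv2.INTER_CUBIC)
c=cv2.resize(t[240:345,325:470],None,fx=2.73,fy=2.73,interpolation=cv2.INTER_CUBIC)
d=cv2.resize(s[190:290,312:445],None,fx=2.9,fy=2.9,interpolation=cv2.INTER_CUBIC)
m=np.zeros((600,800,3),np.uint8)
for im,y,x in((a,0,0),(b,0,400),(c,310,0),(d,310,400)):
    im=im[:min(600-y,im.shape[0]),:400]; m[y:y+im.shape[0],x:x+im.shape[1]]=im
cv2.imwrite("pics/crop1.png",cv2.convertScaleAbs(m,alpha=1.2))
```

```text
(no output)
```

View pics/crop1.png

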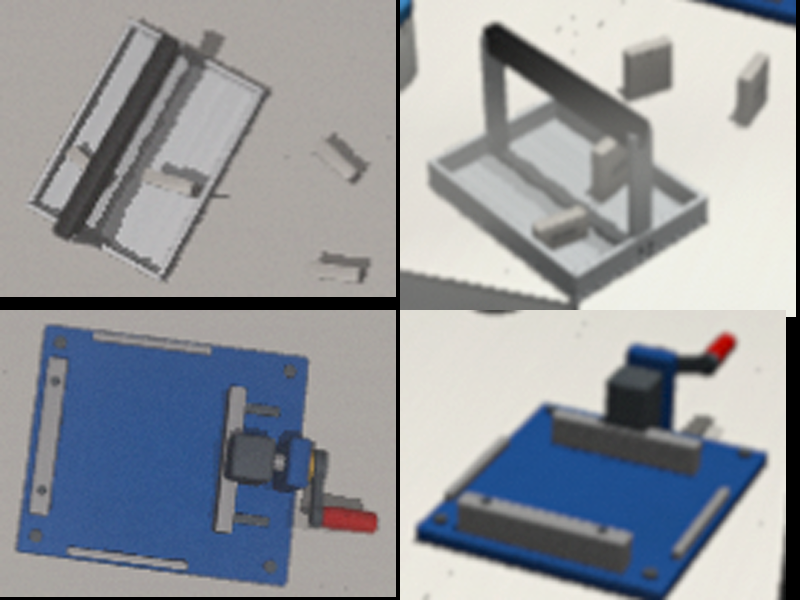

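Confirmed. In the tray, the tall block is at top (231.5,292.5) and the low block at (206,285). The two loose ones lie to the right, so they are the look-alikes. Next I'll measure the handle, tray rim, fixture corners and knob from both views.

Run:
```python
from h import *
t=cv2.imread("pics/top0.png"); s=cv2.imread("pics/side0.png")
ct,cs=viewer.calibration("top"),viewer.calibration("side")
def big(m,off):
    n,l,st,ce=cv2.connectedComponentsWithStats(m.astype(np.uint8)*255)
    i=1+np.argmax(st[1:,4]); k=cv2.findContours((l==i).astype(np.uint8),cv2.RETR_EXTERNAL,cv2.CHAIN_APPROX_NONE)[0]
    k=max(k,key=cv2.contourArea); return k+np.array(off), st[i,4], ce[i]+off
# handle
g=t[238:328,180:300].max(2); k,a,ce=big(g<62,(180,238)); r=cv2.minAreaRect(k); print("bar top",a,r,"\n",cv2.boxPoints(r).round(1).tolist())
b=cv2.boxPoints(r); 
d=[np.linalg.norm(b[0]-b[1]),np.linalg.norm(b[1]-b[2])]
e=[(b[1]+b[2])/2,(b[3]+b[0])/2] if d[0]>d[1] else [(b[0]+b[1])/2,(b[2]+b[3])/2]
for z in(.095,.1,.105): 
    P=[plane(ct,*q,z) for q in e]; print(z,np.round(P,4).tolist(),"len",np.linalg.norm(P[0]-P[1]),"mid",np.round((P[0]+P[1])/2,4),"yaw",np.arctan2(*(P[0]-P[1])[[1,0]]))
g=s[285:350,270:345].max(2); k,a,ce=big(g<62,(270,285)); r=cv2.minAreaRect(k); print("bar side",a,r,cv2.boxPoints(r).round(1).tolist())
# tray outline bright / fixture blue / knob red
for n,im,c,box in(("top",t,ct,(325,238,470,350)),("side",s,cs,(312,190,450,295))):
    x0,y0,x1,y1=box; hsv=cv2.cvtColor(im[y0:y1,x0:x1],cv2.COLOR_BGR2HSV)
    m=cv2.inRange(hsv,(100,120,40),(125,255,255)); k,a,ce=big(m>0,(x0,y0)); h=cv2.convexHull(k)
    p=cv2.approxPolyDP(h,4,True)[:,0]; print(n,"fix poly",p.tolist()); 
    m=cv2.inRange(hsv,(0,150,80),(8,255,255))|cv2.inRange(hsv,(172,150,80),(180,255,255)); k,a,ce=big(m>0,(x0,y0)); print(n,"knob",a,ce,cv2.minAreaRect(k))
g=t[238:328,180:300];
```

```text
bar top 452 ((215.47645568847656, 279.5424499511719), (7.7702860832214355, 67.69862365722656), 29.05460548400879) 
 [[195.60000610351562, 307.20001220703125], [228.5, 248.10000610351562], [235.3000030517578, 251.8000030517578], [202.39999389648438, 311.0]]
0.095 [[0.6026, 0.2711, 0.095], [0.4744, 0.3387, 0.095]] len 0.14487597091036566 mid [0.5385 0.3049 0.095 ] yaw -0.4854164847924995
0.1 [[0.6017, 0.27, 0.1], [0.4742, 0.3373, 0.1]] len 0.14419689265609387 mid [0.538  0.3036 0.1   ] yaw -0.4854164847924995
0.105 [[0.6009, 0.2689, 0.105], [0.474, 0.3359, 0.105]] len 0.14351781440182212 mid [0.5374 0.3024 0.105 ] yaw -0.4854164847924998
bar side 429 ((296.38458251953125, 305.9230651855469), (47.70421600341797, 11.648703575134277), 33.690067291259766) [[273.29998779296875, 297.5], [279.79998779296875, 287.79998779296875], [319.5, 314.29998779296875], [313.0, 324.0]]
top fix poly [[342, 246], [436, 258], [428, 339], [332, 327]]
top knob 122 [452.82786885 316.48360656] ((452.94622802734375, 316.4307861328125), (18.605209350585938, 6.573841094970703), 7.125016689300537)
side fix poly [[319, 268], [360, 224], [437, 240], [401, 289]]
side knob 40 [422.675 202.275] ((422.5600280761719, 201.92001342773438), (5.600000381469727, 7.600000381469727), 36.869895935058594)
```

Run:
```python
from h import *
ct,cs=viewer.calibration("top"),viewer.calibration("side")
def T(a,b): p,g=two(ray(ct,*a),ray(cs,*b)); return np.round(p,4),round(g,4)
print("bar",T((231.9,250),(281,290.2)),T((199,309.1),(336.7,328.1)))
A=[(342,246),(436,258),(428,339),(332,327)];B=[(319,268),(360,224),(437,240),(401,289)]
for a,b in zip(A,B): print("fix",*T(a,b))
P=np.array([plane(ct,*a,.014) for a in A])
Q=np.array([plane(cs,*a,.014) for a in B])
for P in(P,Q):
    print(np.round(P,4).tolist()); c=P.mean(0)
    ey=(P[0]+P[3]-P[1]-P[2])[:2]; ex=(P[0]+P[1]-P[2]-P[3])[:2]
    print("sizes",np.linalg.norm(ey)/2,np.linalg.norm(ex)/2,"yaw",np.arctan2(-ey[0],ey[1]),np.arctan2(ex[1],ex[0]))
    y=np.arctan2(-ey[0],ey[1]); y=(y+np.arctan2(ex[1],ex[0]))/2; print("centre",c,"origin",c[:2]+.021*np.array([-np.sin(y),np.cos(y)]))
print("knob",T((452.8,316.5),(422.7,202.3)))
# tray: rim corners at z 22mm via top crop
for n,(u,v) in dict(a=(137,20),b=(270,92),c=(163,278),d=(30,205)).items(): print(n,plane(ct,180+u/3.3,238+v/3.3,.022).round(4))
```

```text
bar (array([0.6001, 0.2692, 0.1019]), np.float64(0.0025)) (array([0.4744, 0.3372, 0.1008]), np.float64(0.0003))
fix [0.6234 0.0306 0.0041] 0.0044
fix [ 0.5968 -0.1869  0.0064] 0.0028
fix [ 0.4092 -0.1619  0.0094] 0.0014
fix [0.4378 0.0552 0.006 ] 0.0003
[[0.6238, 0.0312, 0.014], [0.5943, -0.1858, 0.014], [0.41, -0.161, 0.014], [0.4378, 0.0552, 0.014]]
sizes 0.218464004111087 0.1867369413158358 yaw -0.1317036735417674 -0.1306784569369722
centre [ 0.5164909  -0.06510075  0.014     ] origin [ 0.51923802 -0.04428121]
[[0.6152, 0.0457, 0.014], [0.594, -0.1727, 0.014], [0.4072, -0.1538, 0.014], [0.435, 0.0671, 0.014]]
sizes 0.22102906955435478 0.18457140404098724 yaw -0.11116335026837819 -0.10974122114215316
centre [ 0.51286094 -0.05343133  0.014     ] origin [ 0.51517573 -0.03255929]
knob (array([ 0.4566, -0.2051,  0.077 ]), np.float64(0.0029))
a [0.6288 0.3119 0.022 ]
b [0.5771 0.2162 0.022 ]
c [0.4483 0.288  0.022 ]
d [0.4984 0.3832 0.022 ]
```

```bash
cat >> h.py <<'E'
def to(p,yaw):
    """tool-axis shift (cm) and turn (rad) from measured pose; yaw: tool y at world-y turned by yaw, tool down"""
    s=manip.sense(); Rm=R.from_quat(s["tool_rot"]).as_matrix()
    y=np.array([-np.sin(yaw),np.cos(yaw),0]); z=np.array([0,0,-1]); Rt=np.c_[np.cross(y,z),y,z]
    d=Rm.T@(np.array(p)-s["tcp_pos"])*100; w=R.from_matrix(Rm.T@Rt).as_rotvec()
    print("t",round(s["t"],2),"tcp",s["tcp_pos"].round(4),"F",s["force"].round(1),"gap",round(s["finger_gap"],3),"grip",round(s["gripper_force"],1),"\n slide",d.round(2),"turn",w.round(3))
E
python3 - <<'E'
from h import *
ct=viewer.calibration("top"); c=np.array([.5375,.302]); ex=np.array([np.cos(.495),-np.sin(.495)]); ey=np.array([-ex[1],ex[0]])
for n,uv,z in(("tall",(180+172/3.3,238+178/3.3),.044),("low",(180+82/3.3,238+153/3.3),.024)):
    p=plane(ct,*uv,z)[:2]-c; print(n,p@ex,p@ey)
print(ex,ey)
to([.5375,.302,.17],-.495)
E
```

```text
tall -0.008463155195852884 -0.030849520391021255
low -0.024128620402577065 0.03832432924848009
[ 0.87996871 -0.47503165] [0.47503165 0.87996871]
t 0.1 tcp [0.2492 0.5725 0.2304] F [-0.3  0.2  0.2] gap 0.999 grip 0.0 
 slide [-37.23 -13.27   6.06] turn [-0.002 -0.     0.084]
```

```bash
python3 -m creep '[{"slide":[-3.0,-1.1,0],"angular":[0,0,0],"claw":1},{"slide":[-3.0,-1.1,0],"angular":[0,0,0],"claw":1},{"slide":[-3.0,-1.1,0],"angular":[0,0,0],"claw":1},{"slide":[-3.0,-1.1,0],"angular":[0,0,0],"claw":1},{"slide":[-3.0,-1.1,0],"angular":[0,0,0],"claw":1},{"slide":[-3.0,-1.1,0],"angular":[0,0,0],"claw":1}]' 100 | tail -3
python3 -m creep '[{"slide":[-3.0,-1.1,0],"angular":[0,0,0],"claw":1},{"slide":[-3.0,-1.1,0],"angular":[0,0,0],"claw":1},{"slide":[-3.0,-1.1,0],"angular":[0,0,0],"claw":1},{"slide":[-3.0,-1.1,0],"angular":[0,0,0],"claw":1},{"slide":[-3.0,-1.1,0],"angular":[0,0,0],"claw":1},{"slide":[-3.0,-1.1,0],"angular":[0,0,0],"claw":1},{"slide":[-0.7,-0.1,2.5],"angular":[0,0,0],"claw":1},{"slide":[0,0,2.5],"angular":[0,0,0.084],"claw":1},{"slide":[0,0,1],"angular":[0,0,0],"claw":1},{"slide":[0,0,0],"angular":[0,0,0],"claw":1}]' | tail -3
python3 - <<'E'
from h import *
to([.533,.3045,.17],-.495)
cv2.imwrite("pics/top1.png",viewer.snapshot("top")); cv2.imwrite("pics/side1.png",viewer.snapshot("side"))
s=cv2.imread("pics/side1.png")[240:400,230:430];t=cv2.imread("pics/top1.png")[210:330,160:310]
cv2.imwrite("pics/crop2.png",np.vstack([cv2.resize(s,(500,400))[:300],cv2.resize(t,(500,400))[:300]]))
E
```

```text
force: [0.8, 0.6, 0.2]
finger_gap: 1.001
gripper_force: 0.0
force: [-0.1, -0.5, 0.8]
finger_gap: 0.999
gripper_force: 0.0
t 1.43 tcp [0.5305 0.3035 0.168 ] F [-0.1 -0.5  0.8] gap 0.999 grip 0.0 
 slide [-0.17  0.21 -0.21] turn [-0.006 -0.005  0.002]
```

View pics/crop2.png

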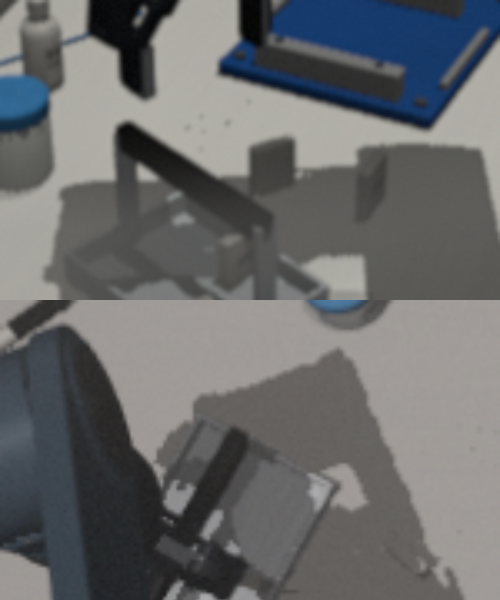

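The side view shows the two fingers straddling the handle, with their midpoint at about (309,262) above the bar's middle. In the top view the gripper covers the bar at about (223,290). I'll check both against the projected TCP before going down.

Run:
```python
from h import *
s=manip.sense();p=s["tcp_pos"];Rm=R.from_quat(s["tool_rot"]).as_matrix()
for n in("top","side"):
    c=viewer.calibration(n)
    print(n,"tcp",proj(c,p),"fingers",proj(c,p+Rm@[0,.05,-.013]),proj(c,p+Rm@[0,-.05,-.013]),"body",proj(c,p+Rm@[0,0,-.1]),"bar",proj(c,[.5375,.302,.105]))
to([.533,.3045,.12],-.495)
```

```text
top tcp [206.2931449  278.29192418] fingers [183.35616015 265.81836257] [226.16418151 289.49151823] body [191.95007995 272.29941276] bar [215.74052407 279.30124782]
side tcp [308.47302939 272.72713838] fingers [283.02436912 277.2710971 ] [332.01317977 254.68608799] body [306.75675512 215.65442972] bar [307.26652971 305.91646445]
t 1.53 tcp [0.5325 0.3048 0.1712] F [0.3 0.9 0.2] gap 0.999 grip 0.0 
 slide [-0.06 -0.    5.12] turn [-0.001 -0.001  0.002]
```

```bash
python3 -m creep '[{"slide":[0,0,2],"angular":[0,0,0],"claw":1},{"slide":[0,0,2],"angular":[0,0,0],"claw":1},{"slide":[0,0,2],"angular":[0,0,0],"claw":1},{"slide":[0,0,1.5],"angular":[0,0,0],"claw":1},{"slide":[0,0,1],"angular":[0,0,0],"claw":1},{"slide":[0,0,1],"angular":[0,0,0],"claw":1},{"slide":[0,0,0],"angular":[0,0,0],"claw":1},{"slide":[0,0,0],"angular":[0,0,0],"claw":1},{"slide":[0,0,0],"angular":[0,0,0],"claw":1}]' 40
python3 - <<'E'
from h import *
to([.533,.3045,.076],-.495)
s=cv2.resize(viewer.snapshot("side")[240:400,230:430],(600,480),interpolation=cv2.INTER_CUBIC)
cv2.imwrite("pics/crop3.png",cv2.convertScaleAbs(s,alpha=1.5))
E
```

```text
t: 2.28
tcp_pos: [0.5337, 0.3049, 0.0774]
tool_rot: [0.245, 0.97, 0.001, 0.001]
force: [0.4, 1.0, 0.8]
finger_gap: 1.006
gripper_force: 0.0
t 2.28 tcp [0.5337 0.3049 0.0774] F [0.4 1.  0.8] gap 1.006 grip 0.0 
 slide [ 0.04 -0.07  0.14] turn [0.002 0.001 0.001]
```

View pics/crop3.png

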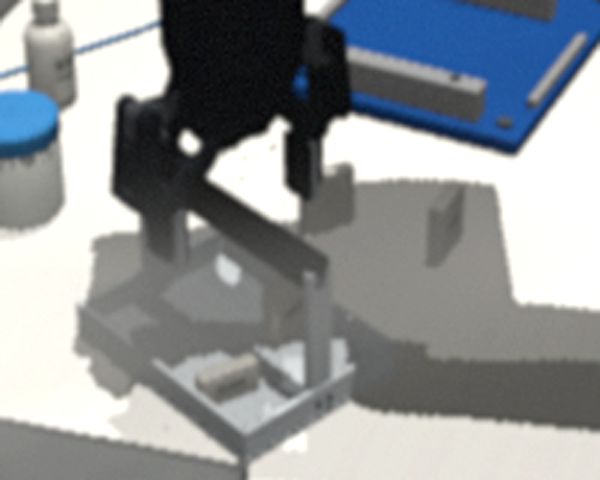

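The open fingers straddle the bar (near finger at crop (165,200), far finger at (305,170)), and both blocks stand. I'll close slowly.

```bash
python3 -m creep '[{"slide":[0,0,0.1],"angular":[0,0,0],"claw":0.6},{"slide":[0,0,0],"angular":[0,0,0],"claw":0.2},{"slide":[0,0,0],"angular":[0,0,0],"claw":-0.1},{"slide":[0,0,0],"angular":[0,0,0],"claw":-0.3},{"slide":[0,0,0],"angular":[0,0,0],"claw":-0.4},{"slide":[0,0,0],"angular":[0,0,0],"claw":-0.5},{"slide":[0,0,0],"angular":[0,0,0],"claw":-0.55},{"slide":[0,0,0],"angular":[0,0,0],"claw":-0.6},{"slide":[0,0,0],"angular":[0,0,0],"claw":-0.65},{"slide":[0,0,0],"angular":[0,0,0],"claw":-0.7}]' 30
python3 -m creep '[{"slide":[0,0,0],"angular":[0,0,0],"claw":-0.75},{"slide":[0,0,0],"angular":[0,0,0],"claw":-0.8},{"slide":[0,0,0],"angular":[0,0,0],"claw":-0.9},{"slide":[0,0,0],"angular":[0,0,0],"claw":-1},{"slide":[0,0,0],"angular":[0,0,0],"claw":-1},{"slide":[0,0,0],"angular":[0,0,0],"claw":-1},{"slide":[0,0,0],"angular":[0,0,0],"claw":-1}]' 90
python3 - <<'E'
from h import *
to([.533,.3045,.076],-.495)
s=cv2.resize(viewer.snapshot("side")[240:400,230:430],(600,480),interpolation=cv2.INTER_CUBIC)
cv2.imwrite("pics/crop4.png",cv2.convertScaleAbs(s,alpha=1.5))
E
```

```text
t: 3.17
tcp_pos: [0.5336, 0.3052, 0.0755]
tool_rot: [0.245, 0.97, 0.001, 0.001]
force: [0.1, 3.5, -0.4]
finger_gap: 0.157
gripper_force: 29.8
t: 3.75
tcp_pos: [0.5334, 0.3048, 0.0756]
tool_rot: [0.245, 0.97, 0.0, 0.001]
force: [2.0, 3.2, 1.3]
finger_gap: 0.151
gripper_force: 87.9
t 3.75 tcp [0.5334 0.3048 0.0756] F [2.  3.2 1.3] gap 0.151 grip 87.9 
 slide [ 0.02 -0.04 -0.04] turn [0.001 0.001 0.   ]
```

View pics/crop4.png

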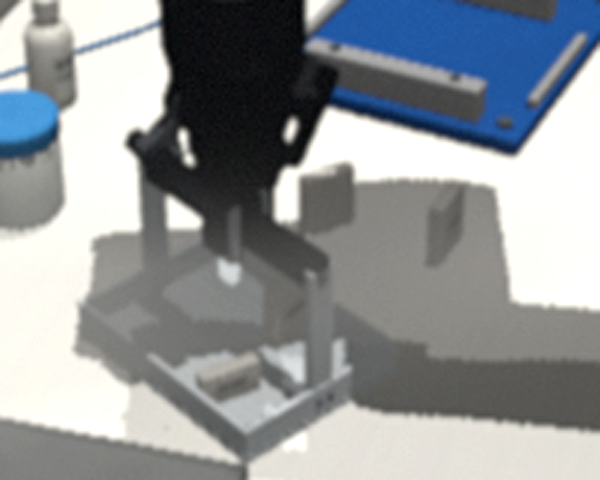

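```bash
python3 -m creep '[{"slide":[0,0,-0.2],"angular":[0,0,0],"claw":-1},{"slide":[0,0,-0.5],"angular":[0,0,0],"claw":-1},{"slide":[0,0,-0.8],"angular":[0,0,0],"claw":-1},{"slide":[0,0,-1.1],"angular":[0,0,0],"claw":-1},{"slide":[0,0,-1.4],"angular":[0,0,0],"claw":-1},{"slide":[0,0,-1.4],"angular":[0,0,0],"claw":-1},{"slide":[0,0,-1.1],"angular":[0,0,0],"claw":-1},{"slide":[0,0,-0.8],"angular":[0,0,0],"claw":-1},{"slide":[0,0,-0.5],"angular":[0,0,0],"claw":-1},{"slide":[0,0,-0.2],"angular":[0,0,0],"claw":-1}]'
python3 -m creep '[{"slide":[0,0,0],"angular":[0,0,0],"claw":-1},{"slide":[0,0,0],"angular":[0,0,0],"claw":-1},{"slide":[0,0,0],"angular":[0,0,0],"claw":-1}]' >/dev/null
python3 - <<'E'
from h import *
s=manip.sense();print(s["ft_torque"],s["tool_rot"]); 
y=-.131; c,sn=np.cos(y),np.sin(y); Rz=np.array([[c,-sn],[sn,c]])
o=np.array([.5192,-.0443])
# tray centre relative to TCP: +4..5mm along tray x ; target tray centre fixture (0,0.002)
for ty in(.002,): 
    p=o+Rz@np.array([-.005,ty]); print(p); to([*p,.156],y)
s=cv2.resize(viewer.snapshot("side")[220:380,230:430],(600,480),interpolation=cv2.INTER_CUBIC)
cv2.imwrite("pics/crop5.png",cv2.convertScaleAbs(s,alpha=1.5))
E
```

```text
t: 4.63
tcp_pos: [0.5331, 0.3045, 0.1564]
tool_rot: [0.245, 0.97, 0.0, 0.0]
force: [-0.3, -0.4, -5.0]
finger_gap: 0.147
gripper_force: 87.9
[ 0.04547394 -0.01977609 -0.00249091] [ 2.44912145e-01  9.69544845e-01 -5.21537097e-04 -7.50000358e-04]
[ 0.51450409 -0.04166401]
t 4.88 tcp [0.5323 0.3043 0.1545] F [-0.   0.5 -5.9] gap 0.146 grip 87.9 
 slide [-14.86 -31.29  -0.13] turn [-0.001 -0.001 -0.364]
```

View pics/crop5.png

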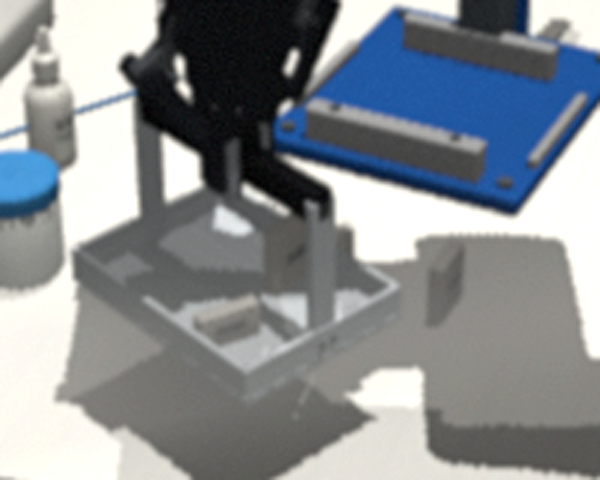

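The tray hangs level with the tall block at crop (285,255) and the low block at (228,315), both standing. I'll turn it here, then carry it across.

```bash
python3 -m creep '[{"slide":[0,0,-0.1],"angular":[0,0,-0.015],"claw":-1},{"slide":[0,0,-0.2],"angular":[0,0,-0.03],"claw":-1},{"slide":[0,0,-0.2],"angular":[0,0,-0.045],"claw":-1},{"slide":[0,0,-0.2],"angular":[0,0,-0.06],"claw":-1},{"slide":[0,0,-0.2],"angular":[0,0,-0.064],"claw":-1},{"slide":[0,0,-0.1],"angular":[0,0,-0.06],"claw":-1},{"slide":[0,0,0],"angular":[0,0,-0.045],"claw":-1},{"slide":[0,0,0],"angular":[0,0,-0.03],"claw":-1},{"slide":[0,0,0],"angular":[0,0,-0.015],"claw":-1},{"slide":[0,0,0],"angular":[0,0,0],"claw":-1}]' >/dev/null
python3 -m creep '[{"slide":[0,0,0],"angular":[0,0,0],"claw":-1},{"slide":[0,0,0],"angular":[0,0,0],"claw":-1},{"slide":[0,0,0],"angular":[0,0,0],"claw":-1}]' >/dev/null
python3 - <<'E'
from h import *
to([.5145,-.0417,.165],-.131)
E
```

```text
t 6.02 tcp [0.5329 0.3045 0.1652] F [-0.2 -0.3 -6.6] gap 0.145 grip 87.8 
 slide [-2.700e+00 -3.456e+01  3.000e-02] turn [-0. -0. -0.]
```

```bash
python3 -m creep '[{"slide":[-0.02,-0.3,0],"angular":[0,0,0],"claw":-1},{"slide":[-0.05,-0.6,0],"angular":[0,0,0],"claw":-1},{"slide":[-0.07,-0.9,0],"angular":[0,0,0],"claw":-1},{"slide":[-0.09,-1.2,0],"angular":[0,0,0],"claw":-1},{"slide":[-0.12,-1.5,0],"angular":[0,0,0],"claw":-1},{"slide":[-0.14,-1.8,0],"angular":[0,0,0],"claw":-1},{"slide":[-0.16,-2.1,0],"angular":[0,0,0],"claw":-1},{"slide":[-0.19,-2.3,0],"angular":[0,0,0],"claw":-1}]' >/dev/null
python3 -m creep '[{"slide":[-0.17,-2.2,0],"angular":[0,0,0],"claw":-1},{"slide":[-0.17,-2.2,0],"angular":[0,0,0],"claw":-1},{"slide":[-0.17,-2.2,0],"angular":[0,0,0],"claw":-1},{"slide":[-0.17,-2.2,0],"angular":[0,0,0],"claw":-1},{"slide":[-0.17,-2.2,0],"angular":[0,0,0],"claw":-1},{"slide":[-0.17,-2.2,0],"angular":[0,0,0],"claw":-1}]' >/dev/null
python3 -m creep '[{"slide":[-0.19,-2.3,0],"angular":[0,0,0],"claw":-1},{"slide":[-0.16,-2.1,0],"angular":[0,0,0],"claw":-1},{"slide":[-0.14,-1.8,0],"angular":[0,0,0],"claw":-1},{"slide":[-0.12,-1.5,0],"angular":[0,0,0],"claw":-1},{"slide":[-0.09,-1.2,0],"angular":[0,0,0],"claw":-1},{"slide":[-0.07,-0.9,0],"angular":[0,0,0],"claw":-1},{"slide":[-0.05,-0.6,0],"angular":[0,0,0],"claw":-1},{"slide":[-0.02,-0.3,0],"angular":[0,0,0],"claw":-1},{"slide":[0,0,0],"angular":[0,0,0],"claw":-1},{"slide":[0,0,0],"angular":[0,0,0],"claw":-1}]' >/dev/null
python3 -m creep '[{"slide":[0,0,0],"angular":[0,0,0],"claw":-1},{"slide":[0,0,0],"angular":[0,0,0],"claw":-1},{"slide":[0,0,0],"angular":[0,0,0],"claw":-1}]' >/dev/null
python3 - <<'E'
from h import *
to([.5145,-.0417,.165],-.131)
t=viewer.snapshot("top");s=viewer.snapshot("side");cv2.imwrite("pics/t6.png",t);cv2.imwrite("pics/s6.png",s)
a=cv2.resize(s[170:300,300:460],None,fx=2.5,fy=2.5,interpolation=cv2.INTER_CUBIC)
b=cv2.resize(t[230:360,310:470],None,fx=2.5,fy=2.5,interpolation=cv2.INTER_CUBIC)
cv2.imwrite("pics/crop6.png",cv2.convertScaleAbs(np.hstack([a,b]),alpha=1.5))
E
```

```text
t 8.27 tcp [ 0.5145 -0.0414  0.1653] F [ 0.9  0.5 -5.2] gap 0.152 grip 87.8 
 slide [-0.   -0.03  0.03] turn [ 0.    -0.     0.001]
```

View pics/crop6.png

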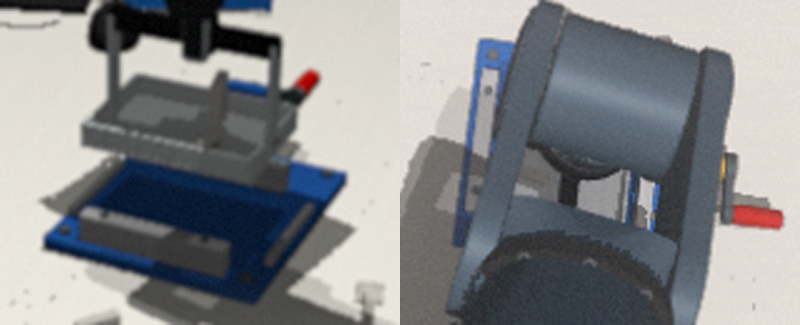

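The tray is over the pocket, square to it, and the tall block stands at side crop (217,110). The low block is hidden behind the near wall. Lowering now.

```bash
python3 -m creep '[{"slide":[0,0,0.2],"angular":[0,0,0],"claw":-1},{"slide":[0,0,0.5],"angular":[0,0,0],"claw":-1},{"slide":[0,0,0.8],"angular":[0,0,0],"claw":-1},{"slide":[0,0,1.0],"angular":[0,0,0],"claw":-1},{"slide":[0,0,1.0],"angular":[0,0,0],"claw":-1},{"slide":[0,0,0.8],"angular":[0,0,0],"claw":-1},{"slide":[0,0,0.6],"angular":[0,0,0],"claw":-1},{"slide":[0,0,0.4],"angular":[0,0,0],"claw":-1},{"slide":[0,0,0.2],"angular":[0,0,0],"claw":-1},{"slide":[0,0,0],"angular":[0,0,0],"claw":-1}]'
python3 -m creep '[{"slide":[0,0,0.3],"angular":[0,0,0],"claw":-1},{"slide":[0,0,0.4],"angular":[0,0,0],"claw":-1},{"slide":[0,0,0.4],"angular":[0,0,0],"claw":-1},{"slide":[0,0,0.3],"angular":[0,0,0],"claw":-1},{"slide":[0,0,0.2],"angular":[0,0,0],"claw":-1},{"slide":[0,0,0.1],"angular":[0,0,0],"claw":-1},{"slide":[0,0,0.1],"angular":[0,0,0],"claw":-1},{"slide":[0,0,0],"angular":[0,0,0],"claw":-1},{"slide":[0,0,0],"angular":[0,0,0],"claw":-1}]'
```

```text
t: 9.2
tcp_pos: [0.5144, -0.042, 0.1098]
tool_rot: [0.065, 0.998, 0.0, -0.0]
force: [0.9, -0.5, -6.4]
finger_gap: 0.149
gripper_force: 87.9
t: 9.95
tcp_pos: [0.5146, -0.0421, 0.0923]
tool_rot: [0.065, 0.998, -0.0, 0.0]
force: [-0.3, 0.0, -5.9]
finger_gap: 0.15
gripper_force: 87.9
```

Not touching yet; 2–3 mm to go.

```bash
python3 -m creep '[{"slide":[0,0,0.1],"angular":[0,0,0],"claw":-1},{"slide":[0,0,0.1],"angular":[0,0,0],"claw":-1},{"slide":[0,0,0],"angular":[0,0,0],"claw":-1},{"slide":[0,0,0],"angular":[0,0,0],"claw":-1}]'
python3 -m creep '[{"slide":[0,0,0.05],"angular":[0,0,0],"claw":-1},{"slide":[0,0,0],"angular":[0,0,0],"claw":-1},{"slide":[0,0,0],"angular":[0,0,0],"claw":-1}]'
```

```text
t: 10.28
tcp_pos: [0.5145, -0.042, 0.0903]
tool_rot: [0.065, 0.998, 0.0, -0.0]
force: [-0.6, 0.1, -5.1]
finger_gap: 0.148
gripper_force: 87.9
t: 10.53
tcp_pos: [0.5145, -0.042, 0.0898]
tool_rot: [0.065, 0.998, 0.0, -0.0]
force: [-0.4, -0.1, -6.4]
finger_gap: 0.148
gripper_force: 87.8
```

```bash
python3 -m creep '[{"slide":[0,0,0.05],"angular":[0,0,0],"claw":-1},{"slide":[0,0,0],"angular":[0,0,0],"claw":-1},{"slide":[0,0,0],"angular":[0,0,0],"claw":-1}]'|grep -E "pos|force"
python3 -m creep '[{"slide":[0,0,0.05],"angular":[0,0,0],"claw":-1},{"slide":[0,0,0],"angular":[0,0,0],"claw":-1},{"slide":[0,0,0],"angular":[0,0,0],"claw":-1}]'|grep -E "pos|force"
```

```text
tcp_pos: [0.5146, -0.042, 0.0895]
force: [-0.7, 1.5, -3.0]
gripper_force: 88.1
tcp_pos: [0.5147, -0.042, 0.0894]
force: [-1.8, 2.3, 3.3]
gripper_force: 89.2
```

```bash
python3 -m creep '[{"slide":[0,0,0],"angular":[0,0,0],"claw":-1},{"slide":[0,0,0],"angular":[0,0,0],"claw":-1},{"slide":[0,0,0],"angular":[0,0,0],"claw":-0.7},{"slide":[0,0,0],"angular":[0,0,0],"claw":-0.65},{"slide":[0,0,0],"angular":[0,0,0],"claw":-0.6},{"slide":[0,0,0],"angular":[0,0,0],"claw":-0.5},{"slide":[0,0,0],"angular":[0,0,0],"claw":-0.3},{"slide":[0,0,0],"angular":[0,0,0],"claw":0},{"slide":[0,0,0],"angular":[0,0,0],"claw":0.2},{"slide":[0,0,0],"angular":[0,0,0],"claw":0.2}]' 20
python3 -m creep '[{"slide":[0,0,0],"angular":[0,0,0],"claw":0.2},{"slide":[0,0,0],"angular":[0,0,0],"claw":0.2},{"slide":[0,0,-0.5],"angular":[0,0,0],"claw":0.2},{"slide":[0,0,-1],"angular":[0,0,0],"claw":0.2},{"slide":[0,0,-1.5],"angular":[0,0,0],"claw":0.2},{"slide":[0,0,-2],"angular":[0,0,0],"claw":0.2},{"slide":[0,0,-2],"angular":[0,0,0],"claw":0.2},{"slide":[0,0,-2],"angular":[0,0,0],"claw":0.2},{"slide":[0,0,-2],"angular":[0,0,0],"claw":0.2}]'
python3 - <<'E'
from h import *
o=np.array([.5192,-.0443]); y=-.131; Rz=R.from_euler("z",y).as_matrix()[:2,:2]
ax=o+Rz@[0,-.166]; print("axis",ax)
# knob in the latest top picture, intersect vertical cylinder path: x-offset in fixture
ct,cs=viewer.calibration("top"),viewer.calibration("side")
s=viewer.snapshot("side"); t=viewer.snapshot("top"); cv2.imwrite("pics/t7.png",t); cv2.imwrite("pics/s7.png",s)
def red(im,box,name):
    x0,y0,x1,y1=box; hsv=cv2.cvtColor(im[y0:y1,x0:x1],cv2.COLOR_BGR2HSV)
    m=cv2.inRange(hsv,(0,110,60),(10,255,255))|cv2.inRange(hsv,(170,110,60),(180,255,255))
    k=max(cv2.findContours(m,0,cv2.CHAIN_APPROX_NONE)[0],key=cv2.contourArea); r=cv2.minAreaRect(k+np.array([x0,y0])); print(name,cv2.contourArea(k),r); return r
a=red(t,(425,295,480,340),"top"); b=red(s,(400,190,450,230),"side")
print("tri",two(ray(ct,*a[0]),ray(cs,*b[0])))
for z in(.07,.08,.085):
    p=plane(ct,*a[0],z); print(z,p,"fixture",Rz.T@(p[:2]-o),"theta",np.arcsin((z-.065)/.04), np.arccos(min(1,-(Rz.T@(p[:2]-o))[0]/.04)))
to([*ax,.2],y)
A=cv2.resize(s[170:300,300:460],None,fx=2.5,fy=2.5,interpolation=cv2.INTER_CUBIC)
B=cv2.resize(t[230:360,310:470],None,fx=2.5,fy=2.5,interpolation=cv2.INTER_CUBIC)
cv2.imwrite("pics/crop7.png",cv2.convertScaleAbs(np.hstack([A,B]),alpha=1.5))
E
```

```text
t: 11.87
tcp_pos: [0.5146, -0.0421, 0.0887]
tool_rot: [0.065, 0.998, -0.0, 0.0]
force: [-0.2, -0.9, 0.6]
finger_gap: 0.601
gripper_force: 0.0
t: 12.62
tcp_pos: [0.5145, -0.042, 0.2008]
tool_rot: [0.065, 0.998, -0.0, 0.0]
force: [0.9, -0.0, -0.2]
finger_gap: 0.601
gripper_force: 0.0
axis [ 0.49751614 -0.20887767]
top 120.0 ((452.60003662109375, 316.20001220703125), (19.597488403320312, 7.442083835601807), 7.125016689300537)
side 42.5 ((422.7500305175781, 202.25), (5.656853675842285, 9.192388534545898), 45.0)
tri (array([ 0.45682562, -0.2047061 ,  0.07731956]), np.float64(0.003677395414319508))
0.07 [ 0.4588583  -0.20600106  0.07      ] fixture [-0.03870237 -0.16819774] theta 0.1253278311680655 0.25541214587798505
0.08 [ 0.45854779 -0.20375511  0.08      ] fixture [-0.0393036 -0.1660116] theta 0.3843967744956391 0.18687327419502786
0.085 [ 0.45839254 -0.20263214  0.085     ] fixture [-0.03960421 -0.16491853] theta 0.523598775598299 0.14079112679041952
t 12.72 tcp [ 0.5169 -0.0427  0.2029] F [ 0.6 -1.   0.4] gap 0.602 grip 0.0 
 slide [ -0.24 -16.73   0.31] turn [-0.001  0.009  0.   ]
```

View pics/crop7.png

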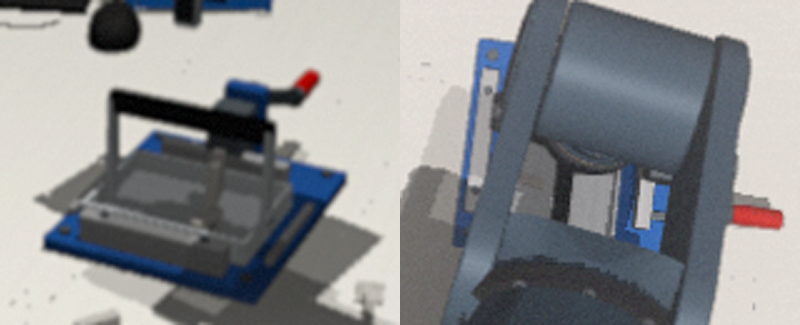

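The tray sits in the pocket with the tall block standing at side crop (215,175), and the red knob is at top (452.6,316.2). Next I'll plan the knob pinch.

Run:
```python
from h import *
print(manip.sense()["q"].round(3))
for yaw in(-.131+np.pi/2,-.131-np.pi/2): to([.4585,-.2060,.2],yaw)
```

```text
[-0.298  0.421  1.734  0.     0.978 -1.738]
t 12.72 tcp [ 0.5169 -0.0427  0.2029] F [ 0.6 -1.   0.4] gap 0.602 grip 0.0 
 slide [  3.67 -16.95   0.28] turn [-0.008  0.006 -1.57 ]
t 12.72 tcp [ 0.5169 -0.0427  0.2029] F [ 0.6 -1.   0.4] gap 0.602 grip 0.0 
 slide [  3.67 -16.95   0.28] turn [0.006 0.008 1.571]
```

```bash
python3 -m creep '[{"slide":[0.5,-2.4,0],"angular":[0,0,0],"claw":0.2},{"slide":[0.5,-2.4,0],"angular":[0,0,0],"claw":0.2},{"slide":[0.5,-2.4,0],"angular":[0,0,0],"claw":0.2},{"slide":[0.5,-2.4,0],"angular":[0,0,0],"claw":0.2},{"slide":[0.5,-2.4,0],"angular":[0,0,0],"claw":0.2},{"slide":[0.5,-2.4,0],"angular":[0,0,0],"claw":0.2},{"slide":[0.6,-2.5,0],"angular":[0,0,0],"claw":0.2}]' >/dev/null
python3 -m creep '[{"slide":[0,0,0],"angular":[0,0,0.112],"claw":0.2},{"slide":[0,0,0],"angular":[0,0,0.112],"claw":0.2},{"slide":[0,0,0],"angular":[0,0,0.112],"claw":0.2},{"slide":[0,0,0],"angular":[0,0,0.112],"claw":0.2},{"slide":[0,0,0],"angular":[0,0,0.112],"claw":0.2},{"slide":[0,0,0],"angular":[0,0,0.112],"claw":0.2},{"slide":[0,0,0],"angular":[0,0,0.112],"claw":0.2}]' >/dev/null
python3 -m creep '[{"slide":[0,0,0],"angular":[0,0,0.112],"claw":0.2},{"slide":[0,0,0],"angular":[0,0,0.112],"claw":0.2},{"slide":[0,0,0],"angular":[0,0,0.112],"claw":0.2},{"slide":[0,0,0],"angular":[0,0,0.112],"claw":0.2},{"slide":[0,0,0],"angular":[0,0,0.112],"claw":0.2},{"slide":[0,0,0],"angular":[0,0,0.112],"claw":0.2},{"slide":[0,0,0],"angular":[0,0,0.112],"claw":0.2},{"slide":[0,0,0],"angular":[0,0,0],"claw":0.2},{"slide":[0,0,0],"angular":[0,0,0],"claw":0.2}]' >/dev/null
python3 - <<'E'
from h import *
to([.4583,-.2060,.06],-.131-np.pi/2)
ct=viewer.calibration("top"); t=viewer.snapshot("top"); o=np.array([.5192,-.0443]); Rz=R.from_euler("z",-.131).as_matrix()[:2,:2]
# tray handle in pocket, from the top, if visible
hsv=t[240:345,325:470]
A=cv2.resize(t[200:380,300:540],None,fx=3.3,fy=3.3,interpolation=cv2.INTER_CUBIC)
cv2.imwrite("pics/crop8.png",cv2.convertScaleAbs(A,alpha=1.4))
E
```

```text
t 14.63 tcp [ 0.4565 -0.2047  0.1986] F [ 0.  -0.3  0.3] gap 0.597 grip 0.0 
 slide [-0.11  0.2  13.86] turn [-0.001 -0.     0.006]
```

View pics/crop8.png

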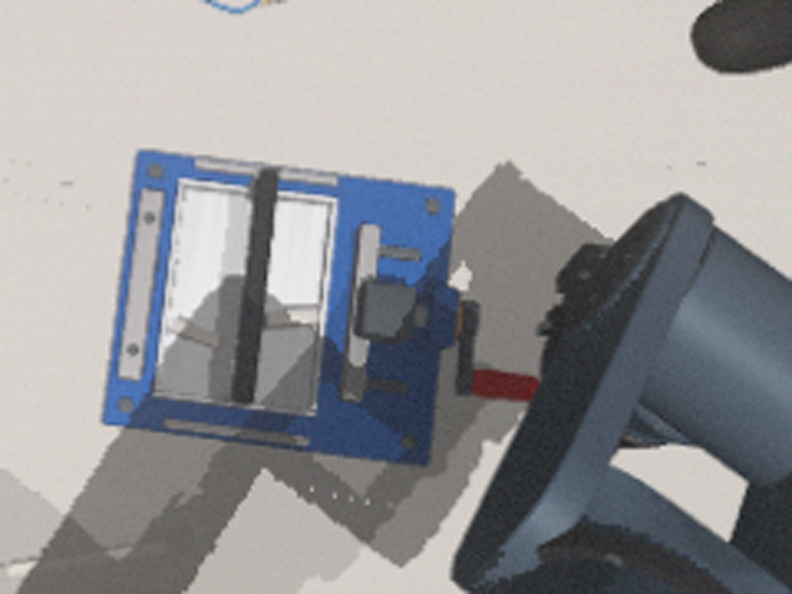

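The tray sits square in the pocket between the lips. The tall block is at crop (290,320) and the low block at (190,330), both standing, and the knob at (505,385) is free. Going down onto the knob.

```bash
python3 -m creep '[{"slide":[0,0,2],"angular":[0,0,0],"claw":0.2},{"slide":[0,0,2],"angular":[0,0,0],"claw":0.2},{"slide":[0,0,2],"angular":[0,0,0],"claw":0.2},{"slide":[0,0,0],"angular":[0,0,0],"claw":0.2},{"slide":[0,0,0],"angular":[0,0,0],"claw":0.2}]' >/dev/null
python3 - <<'E'
from h import *
to([.4583,-.2060,.06],-.131-np.pi/2)
E
```

```text
t 15.1 tcp [ 0.4562 -0.2045  0.1382] F [-0.6 -0.2  0.3] gap 0.6 grip 0.0 
 slide [-0.14  0.24  7.82] turn [-0.002 -0.001  0.004]
```

```bash
python3 -m creep '[{"slide":[-0.1,0.2,1],"angular":[0,0,0.004],"claw":0.2},{"slide":[0,0,1.5],"angular":[0,0,0],"claw":0.2},{"slide":[0,0,1.5],"angular":[0,0,0],"claw":0.2},{"slide":[0,0,1.5],"angular":[0,0,0],"claw":0.2},{"slide":[0,0,1],"angular":[0,0,0],"claw":0.2},{"slide":[0,0,1],"angular":[0,0,0],"claw":0.2},{"slide":[0,0,0.3],"angular":[0,0,0],"claw":0.2},{"slide":[0,0,0],"angular":[0,0,0],"claw":0.2},{"slide":[0,0,0],"angular":[0,0,0],"claw":0.2}]'
python3 -m creep '[{"slide":[0,0,0],"angular":[0,0,0],"claw":-0.1},{"slide":[0,0,0],"angular":[0,0,0],"claw":-0.3},{"slide":[0,0,0],"angular":[0,0,0],"claw":-0.4},{"slide":[0,0,0],"angular":[0,0,0],"claw":-0.5},{"slide":[0,0,0],"angular":[0,0,0],"claw":-0.6},{"slide":[0,0,0],"angular":[0,0,0],"claw":-0.7},{"slide":[0,0,0],"angular":[0,0,0],"claw":-1},{"slide":[0,0,0],"angular":[0,0,0],"claw":-1},{"slide":[0,0,0],"angular":[0,0,0],"claw":-1}]' 40
python3 - <<'E'
from h import *
p=manip.sense()["tcp_pos"]; o=np.array([.5192,-.0443]); Rz=R.from_euler("z",-.131).as_matrix()[:2,:2]
f=Rz.T@(p[:2]-o); z=p[2]+.0187; print("fixture",f,"z",z,"theta",np.arctan2(z-.065,-f[0]),"r",np.hypot(z-.065,f[0]))
E
```

```text
t: 15.85
tcp_pos: [0.459, -0.2064, 0.0611]
tool_rot: [0.752, 0.659, 0.0, 0.0]
force: [-0.2, 0.1, -0.2]
finger_gap: 0.595
gripper_force: 0.0
t: 16.6
tcp_pos: [0.4584, -0.2062, 0.0609]
tool_rot: [0.752, 0.659, -0.0, -0.0]
force: [-1.1, -1.3, 2.0]
finger_gap: 0.207
gripper_force: 38.9
fixture [-0.03916384 -0.16845368] z 0.07958159057106914 theta 0.35642145679849346 r 0.041790301463888686
```

```bash
python3 -m creep '[{"slide":[0,0.16,-0.37],"angular":[0,0,0],"claw":-1},{"slide":[0,0.19,-0.35],"angular":[0,0,0],"claw":-1},{"slide":[0,0.23,-0.33],"angular":[0,0,0],"claw":-1},{"slide":[0,0.26,-0.31],"angular":[0,0,0],"claw":-1},{"slide":[0,0.29,-0.28],"angular":[0,0,0],"claw":-1},{"slide":[0,0.31,-0.25],"angular":[0,0,0],"claw":-1},{"slide":[0,0,0],"angular":[0,0,0],"claw":-1}]' 60
python3 - <<'E'
from h import *
t=viewer.snapshot("top"); hsv=cv2.cvtColor(t[240:345,325:470],cv2.COLOR_BGR2HSV)
to([.4584+.0143,-.2062-.002,.0609+.0188],-.131-np.pi/2)
E
```

```text
t: 17.18
tcp_pos: [0.4681, -0.2073, 0.0799]
tool_rot: [0.751, 0.66, -0.003, -0.005]
force: [-14.6, -4.7, 9.8]
finger_gap: 0.196
gripper_force: 61.6
t 17.23 tcp [ 0.4681 -0.2073  0.0799] F [-13.9  -5.3  10.1] gap 0.194 grip 61.5 
 slide [-0.03  0.47  0.02] turn [-0.011 -0.001  0.002]
```

The knob lags in x with 15 N. Its path shows the crank really started at about 0.21 and is now at about 0.75, so I'll take out the offset and continue from 0.75.

```bash
python3 -m creep '[{"slide":[0,-0.4,0],"angular":[0,0,0],"claw":-1},{"slide":[0,0.29,-0.28],"angular":[0,0,0],"claw":-1},{"slide":[0,0.31,-0.25],"angular":[0,0,0],"claw":-1},{"slide":[0,0.34,-0.22],"angular":[0,0,0],"claw":-1},{"slide":[0,0.36,-0.18],"angular":[0,0,0],"claw":-1},{"slide":[0,0,0],"angular":[0,0,0],"claw":-1}]' 60
python3 - <<'E'
from h import *
p=manip.sense()["tcp_pos"]; o=np.array([.5192,-.0443]); Rz=R.from_euler("z",-.131).as_matrix()[:2,:2]
f=Rz.T@(p[:2]-o); print("fixture",f,"tcp z",p[2],"theta by x",np.arccos(-f[0]/.04))
to([0,0,0],-.131-np.pi/2)
E
```

```text
t: 17.73
tcp_pos: [0.4815, -0.2092, 0.0897]
tool_rot: [0.752, 0.659, -0.001, -0.001]
force: [-4.8, -1.7, 6.3]
finger_gap: 0.192
gripper_force: 61.1
fixture [-0.01579921 -0.1684521 ] tcp z 0.08973259093342376 theta by x 1.164750061018271
t 17.73 tcp [ 0.4815 -0.2092  0.0897] F [-4.8 -1.7  6.3] gap 0.192 grip 61.1 
 slide [ 14.44 -50.46   9.07] turn [-0.002 -0.    -0.   ]
```

```bash
python3 -m creep '[{"slide":[0,0.34,-0.22],"angular":[0,0,0],"claw":-1},{"slide":[0,0.38,-0.12],"angular":[0,0,0],"claw":-1},{"slide":[0,0.39,-0.07],"angular":[0,0,0],"claw":-1},{"slide":[0,0.4,-0.03],"angular":[0,0,0],"claw":-1},{"slide":[0,0.4,0.01],"angular":[0,0,0],"claw":-1},{"slide":[0,0.4,0.05],"angular":[0,0,0],"claw":-1},{"slide":[0,0.39,0.09],"angular":[0,0,0],"claw":-1},{"slide":[0,0,0],"angular":[0,0,0],"claw":-1}]' 60
python3 - <<'E'
from h import *
p=manip.sense()["tcp_pos"]; o=np.array([.5192,-.0443]); Rz=R.from_euler("z",-.131).as_matrix()[:2,:2]
f=Rz.T@(p[:2]-o); print("fixture",f,"theta by both",np.arctan2(p[2]+.0122-.065,-f[0]),np.hypot(p[2]+.0122-.065,f[0]))
E
```

```text
t: 18.4
tcp_pos: [0.5091, -0.2129, 0.0914]
tool_rot: [0.752, 0.659, -0.0, -0.0]
force: [-3.3, -2.9, -5.2]
finger_gap: 0.191
gripper_force: 59.8
fixture [ 0.01200365 -0.16851655] theta by both 1.8724584494469685 0.04040169385646646
```

```bash
python3 -m creep '[{"slide":[0,0.38,0.14],"angular":[0,0,0],"claw":-1},{"slide":[0,0.36,0.17],"angular":[0,0,0],"claw":-1},{"slide":[0,0.34,0.21],"angular":[0,0,0],"claw":-1},{"slide":[0,0.32,0.24],"angular":[0,0,0],"claw":-1},{"slide":[0,0.3,0.27],"angular":[0,0,0],"claw":-1},{"slide":[0,0,0],"angular":[0,0,0],"claw":-1}]' 60
python3 - <<'E'
from h import *
p=manip.sense()["tcp_pos"]; o=np.array([.5192,-.0443]); Rz=R.from_euler("z",-.131).as_matrix()[:2,:2]
f=Rz.T@(p[:2]-o); print("fixture",f,"theta by both",np.arctan2(p[2]+.0122-.065,-f[0]),np.hypot(p[2]+.0122-.065,f[0]))
E
```

```text
t: 18.9
tcp_pos: [0.5255, -0.2151, 0.0813]
tool_rot: [0.752, 0.659, -0.0, -0.0]
force: [-4.0, -3.2, -4.6]
finger_gap: 0.195
gripper_force: 59.9
fixture [ 0.02852191 -0.16853302] theta by both 2.3567687991567663 0.04031292946478022
```

```bash
python3 -m creep '[{"slide":[0,0.27,0.3],"angular":[0,0,0],"claw":-1},{"slide":[0,0.24,0.32],"angular":[0,0,0],"claw":-1},{"slide":[0,0.2,0.34],"angular":[0,0,0],"claw":-1},{"slide":[0,0,0],"angular":[0,0,0],"claw":-1}]' 60
python3 -m creep '[{"slide":[0,0.07,0.18],"angular":[0,0,0],"claw":-1},{"slide":[0,0,0],"angular":[0,0,0],"claw":-1},{"slide":[0,0.07,0.18],"angular":[0,0,0],"claw":-1},{"slide":[0,0,0],"angular":[0,0,0],"claw":-1},{"slide":[0,0,0],"angular":[0,0,0],"claw":-1}]' 60
python3 - <<'E'
from h import *
p=manip.sense()["tcp_pos"]; o=np.array([.5192,-.0443]); Rz=R.from_euler("z",-.131).as_matrix()[:2,:2]
f=Rz.T@(p[:2]-o); print("fixture",f,"theta by both",np.arctan2(p[2]+.0122-.065,-f[0]),np.hypot(p[2]+.0122-.065,f[0]))
E
```

```text
t: 19.23
tcp_pos: [0.5324, -0.2161, 0.0717]
tool_rot: [0.752, 0.659, -0.0, -0.0]
force: [-4.0, -2.0, -3.8]
finger_gap: 0.191
gripper_force: 59.9
t: 19.65
tcp_pos: [0.5339, -0.2163, 0.0686]
tool_rot: [0.752, 0.659, -0.0, -0.0]
force: [-4.7, -3.6, -0.7]
finger_gap: 0.194
gripper_force: 60.3
fixture [ 0.03699729 -0.16857538] theta by both 2.738037707362043 0.040228835736316
```

```bash
for i in 1; do python3 -m creep '[{"slide":[0,0.05,0.15],"angular":[0,0,0],"claw":-1},{"slide":[0,0,0],"angular":[0,0,0],"claw":-1},{"slide":[0,0,0],"angular":[0,0,0],"claw":-1}]' | grep -E "tcp|force"; done
python3 -m creep '[{"slide":[0,0.04,0.15],"angular":[0,0,0],"claw":-1},{"slide":[0,0,0],"angular":[0,0,0],"claw":-1},{"slide":[0,0,0],"angular":[0,0,0],"claw":-1}]' | grep -E "tcp|force"
```

```text
tcp_pos: [0.5344, -0.2163, 0.0671]
force: [-4.3, -3.1, 0.5]
gripper_force: 60.4
tcp_pos: [0.5348, -0.2164, 0.0661]
force: [-5.1, -1.7, 2.8]
gripper_force: 60.7
```

```bash
python3 -m creep '[{"slide":[0,0.03,0.15],"angular":[0,0,0],"claw":-1},{"slide":[0,0,0],"angular":[0,0,0],"claw":-1},{"slide":[0,0,0],"angular":[0,0,0],"claw":-1}]' | grep -E "tcp|force"
python3 -m creep '[{"slide":[0,0.03,0.15],"angular":[0,0,0],"claw":-1},{"slide":[0,0,0],"angular":[0,0,0],"claw":-1},{"slide":[0,0,0],"angular":[0,0,0],"claw":-1}]' | grep -E "tcp|force"
```

```text
tcp_pos: [0.5349, -0.2164, 0.0658]
force: [-6.6, -2.2, 10.7]
gripper_force: 61.6
tcp_pos: [0.535, -0.2164, 0.0653]
force: [-9.0, -1.5, 17.2]
gripper_force: 62.4
```

The crank has come up hard and the jaw is tight. I'll take off the load, let go, back up and check.

```bash
python3 -m creep '[{"slide":[0,-0.05,-0.2],"angular":[0,0,0],"claw":-1},{"slide":[0,0,0],"angular":[0,0,0],"claw":-0.6},{"slide":[0,0,0],"angular":[0,0,0],"claw":-0.4},{"slide":[0,0,0],"angular":[0,0,0],"claw":0},{"slide":[0,0,0],"angular":[0,0,0],"claw":0.2},{"slide":[0,0,0],"angular":[0,0,0],"claw":0.2},{"slide":[0,0,0],"angular":[0,0,0],"claw":0.2},{"slide":[0,0,0],"angular":[0,0,0],"claw":0.2}]' 20
python3 -m creep '[{"slide":[0,0,-0.5],"angular":[0,0,0],"claw":0.2},{"slide":[0,0,-1],"angular":[0,0,0],"claw":0.2},{"slide":[0,0,-2],"angular":[0,0,0],"claw":0.2},{"slide":[0,0,-3],"angular":[0,0,0],"claw":0.2},{"slide":[0,0,-3],"angular":[0,0,0],"claw":0.2},{"slide":[0,0,-3],"angular":[0,0,0],"claw":0.2},{"slide":[-2,0,0],"angular":[0,0,0],"claw":0.2},{"slide":[-2,0,0],"angular":[0,0,0],"claw":0.2},{"slide":[-2,0,0],"angular":[0,0,0],"claw":0.2},{"slide":[0,0,0],"angular":[0,0,0],"claw":0.2}]'
python3 - <<'E'
from h import *
t=viewer.snapshot("top");s=viewer.snapshot("side")
A=cv2.resize(s[170:300,300:460],None,fx=2.5,fy=2.5,interpolation=cv2.INTER_CUBIC)
B=cv2.resize(t[230:360,310:470],None,fx=2.5,fy=2.5,interpolation=cv2.INTER_CUBIC)
cv2.imwrite("pics/crop9.png",cv2.convertScaleAbs(np.hstack([A,B]),alpha=1.4))
E
```

```text
t: 21.32
tcp_pos: [0.5352, -0.2162, 0.0643]
tool_rot: [0.752, 0.659, 0.0, 0.0]
force: [-0.5, -0.3, -0.4]
finger_gap: 0.597
gripper_force: 0.0
t: 22.15
tcp_pos: [0.5274, -0.2796, 0.1911]
tool_rot: [0.753, 0.658, -0.0, 0.002]
force: [-0.9, 0.9, -0.6]
finger_gap: 0.598
gripper_force: 0.0
```

View pics/crop9.png

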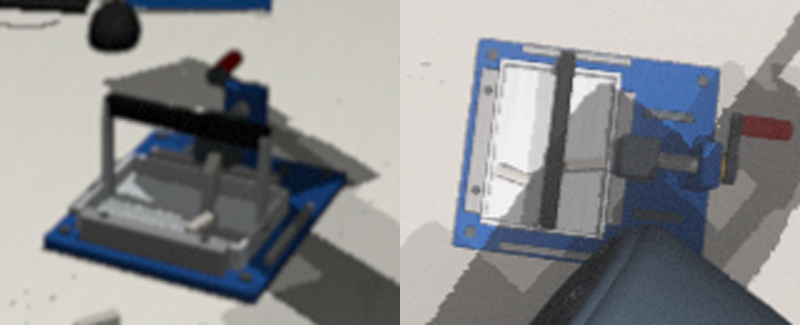

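The tray is clamped between the jaws, square to them and resting against the fixed jaw (left, top crop (487,150)). Both blocks stand at (585,165) and (510,173), and the crank points away from the robot at (765,128). Handing in.

```bash
python3 -c "
from station import ticket
print(ticket.sign_off())"
```

```text
the job is handed in; nothing more can be done
None
```

The job is handed in at about 22 s of the 64 s allowed: the tray is clamped square in the fixture, both gauge blocks were standing in the last pictures, I measured the crank at about 2.8 rad, and the robot is clear; the judge's verdict was not shown.

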